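Bring the garlic round on the lazy Susan and point it out

ROBOT

A 6-joint arm with a two-finger parallel gripper is mounted at the origin on a cart in front of the work surface, level with it; the furniture and walls round the work are solid. World frame = base frame: x ahead of the robot, y to its left, z up, the work surface at z = 0. Lengths are in mm, angles in rad, forces in N, time in s.
With the tool pointing down it reaches from about 350 to 875 mm from the base axis. Payload 4.2 kg.
Tool frame: the origin (TCP) lies between the finger pads, 19 mm behind the fingertips; this is the grasp point; z points along the fingers, y is the line along which they close (so a half turn about z gives the same grasp; the last joint's range is limited). The gripper opens to 85 mm and grips with 20 to 120 N. Pads are 22 mm wide; open, the fingers measure 114 mm over their backs; the gripper's body (76 mm by 85 mm) begins 54 mm behind the grasp point. The pads swing forward as they close: fully open they stand 13 mm farther back than shut.
Start: joints at [1.392, 0.385, 0.008, 0, -1.194, -0.259], TCP at [264.934, 566.047, 250.012] pointing down, gripper open.
Joint ranges: [-3.14, 3.14], [-1.21, 2.06], [-1.07, 1.41], [-3.16, 2.05], [-2.99, -0.16], [-3.1, 3.1]. Speed limits (rad/s): [2.79, 2.79, 3.14, 3.14, 3.14, 3.14].

INTERFACE

Orientations are given as a unit quaternion [x, y, z, w].
In Python, from bench import arm gives the robot as it stands.
- The arm moves only by the shell command python3 -m pendant 'ROWS'. ROWS is JSON, a list of rows, each a list of 7 numbers: the shift along the tool's x, y, z in m, then the turn, a rotation vector about the tool's x, y, z in degrees, then the finger opening in m, from 0 to 0.0854. In form: [[x, y, z, wx, wy, wz, fingers], ...]. A call has 1 to 12 rows; each row shifts and turns the commanded pose from where the row before left it, along the tool's axes as they then stand; what a row does not reach is not made up. A row lasts 1/10 s, in which the tool goes at most 50 mm and 8.59 degrees, less where a joint would pass 70% of its speed; a pose out of reach is approached as far as the arm can. A call is refused whole if a number of a shift passes 0.05 or a number of a turn 8.59, either way. A call with a gripper value outside its range is refused whole. The fingers move at their own pace and stop on an object; the grip force is fixed at half the most. Time passes only in rows, so rows that do not move let the fingers close. It gives the time, the measured TCP pose, the force, the opening and the grip force at its end, in the units of the state.
- arm.read_state(): the state, without advancing time (a new reading comes with each control period).
- arm.get_image(name): name is "side" or "top"; returns a dict with "image" (420x560x3 uint8, red, green, blue), "fx", "fy", "cx", "cy" (pixels), "xyz" and "rotation" of the camera in the world. Camera axes: x right, y down, z forward; pixel columns grow to the right and rows downward; lengths in mm; the calibration is good to about 2 mm. A picture is of the moment at which its call begins. There is no depth.
- arm.job_done(): hands the job in; it is judged then, once.
The state is a dict: "clock": time; "joints": joint angles; "joint_vel": joint speeds; "joint_efforts": joint torques, N m; "position": TCP position; "ee_rot": TCP orientation; "contact_force": force on the tool from outside, world axes, zero at the start; "wrist_torque": the same for the moment, N m; "gripper_width": finger opening in mm; "grasp_force": force on a finger pad.
Only numpy, scipy, OpenCV 4.12 (cv2) and the standard library are available. Lean on these libraries where they do the work, as an engineer would, in place of code of your own. Each camera call takes 0.05 s, during which the arm holds its last target. There are 200 camera calls.

TASK

The cook at the worktop's front edge needs the garlic: with your fingertips, gently push the lazy Susan round by its upright dividers, without pushing or lifting the food in it, until the garlic bulb stands squarely at the front, on the side nearest the worktop's front edge, and the tray has come to rest. Then show the cook which it is: point straight down at the middle of the garlic from a few centimetres above, without touching it, for at least two seconds, and finish still pointing. Leave the beaker, the glass and the teaspoon beside the turntable where they are.

Things in the scene. Friction and masses are not known exactly. Their poses are not given: they have to be found in the camera images.
- foot: dark round foot of the lazy Susan, diameter 160 mm, fixed to the worktop; origin at the centre of its underside, on the turning axis and at worktop height. Axes as the world's: its -x side is the front, facing the robot and the worktop's front edge. An oven stands behind it (door handle 200 mm up, over the tray's far edge), and wall cupboards hang 0.5 m above the worktop from about x = 0.61 back
- turntable: the lazy Susan's round light-wood tray, diameter 230 mm; turns either way (12 rad each) about the vertical axis over the foot, with 0.04 N m of friction, and soon stops when left. Origin on the axis, at its underside, 14 mm above the worktop; above it: floor 10 mm, rim (5 mm thick) 24 mm, hub (36 mm in diameter) 56 mm. The garlic's bin is centred on its -x axis
- divider (a point): on the top edge of one divider, 95 mm from the axis, 60 mm above the worktop. Three radial dividers, 6 mm thick, run from the hub to 106 mm from the axis, 36 mm high above the tray's floor, at 0 (this one), 120 and 240 degrees from the tray's +x axis towards its +y; each of the three bins holds one piece of food, about 66 mm from the axis
- garlic: whitish-pink garlic bulb, 60 mm across, 59 mm tall, loose in its bin; origin at the centre of its underside, z axis up through its stalk
- garlic_middle (a point): the middle of the garlic bulb, 28 mm above its underside; its stalk ends about 31 mm higher, about 83 mm above the worktop
- lemon: yellow lemon, 71 x 53 x 51 mm, loose in another bin of the tray; origin under its centre
- egg: brown egg lying on its side, 57 x 44 x 44 mm, loose in another bin; origin under its centre
- beaker: cream beaker with a grey foot, 67 mm in diameter, 96 mm tall, standing loose on the worktop to the right of the turntable; origin at the centre of its underside
- glass: small clear drinking glass, 49 mm in diameter, 62 mm tall, standing loose to the left of the turntable near the worktop's edge; origin at the centre of its underside
- teaspoon: steel teaspoon, 138 x 28 x 12 mm, lying loose beyond the glass; origin under its centre, its length along its x axis

How it is judged:
By the outcome, as a careful person would: the job done as asked, in the order asked, and still so for the second after the job is handed in, with the robot touching nothing.
It also fails if it takes over 64 s, if anything falls off the work surface, if the arm or the gripper's body presses on something with over 40 N, if the wrist force passes 120 N, or if a joint passes its speed limit or range.

## Working session

There is one attempt and no reset: what is moved stays moved. The work goes in short steps, Python scripts to look and compute and a shell command to move; the robot and the scene stay as the last step left them, time stands still between calls to the robot, and variables do not carry over. Pictures are saved under pics/ and viewed, at most 10 in all, crops included, and the job is handed in when it is done.

```bash
mkdir -p pics; ls
python3 - <<'E'
from bench import arm
import cv2
s=arm.read_state(); print(s)
for n in("top","side"):
    d=arm.get_image(n); cv2.imwrite(f"pics/{n}0.png",d["image"][:,:,::-1]); print({k:v for k,v in d.items() if k!="image"})
E
```

```text
pics
{'clock': 0.0, 'joints': array([ 1.39159774e+00,  3.85559609e-01,  6.57627719e-03, -5.24839049e-04,
       -1.19398897e+00, -2.58582488e-01]), 'joint_vel': array([ 8.10451804e-04, -3.87746016e-05,  1.18924910e-03, -4.56536330e-06,
       -1.21014098e-03, -1.21341196e-03]), 'joint_efforts': array([-1.38379901e-04, -3.92288625e+01,  1.88403815e+01,  4.18594211e+00,
       -4.65943012e-03, -6.62895872e-07]), 'position': array([264.70726585, 565.55236555, 248.89647187]), 'ee_rot': array([ 9.76117330e-01, -2.17241145e-01, -2.00538845e-04,  1.09681143e-03]), 'contact_force': array([0.00941851, 0.24618437, 0.33633563]), 'wrist_torque': array([-0.01184208,  0.03231929, -0.02583391]), 'grasp_force': 0.0, 'gripper_width': 84.91902852607038}
{'fx': 442.22172188595914, 'fy': 442.22172188595914, 'cx': 277.8440627428378, 'cy': 207.6830447483737, 'xyz': array([ 392.42076715, -278.35478335,  940.45412702]), 'rotation': array([-0.70632611,  0.70645736, -0.02229441,  0.03904332])}
{'fx': 503.0744065556276, 'fy': 503.0744065556276, 'cx': 281.32707419375544, 'cy': 213.45207355765808, 'xyz': array([411.95365262, 666.73307909, 984.80020944]), 'rotation': array([-0.01475213,  0.92434714, -0.38123621,  0.00486657])}
```

View pics/top0.png

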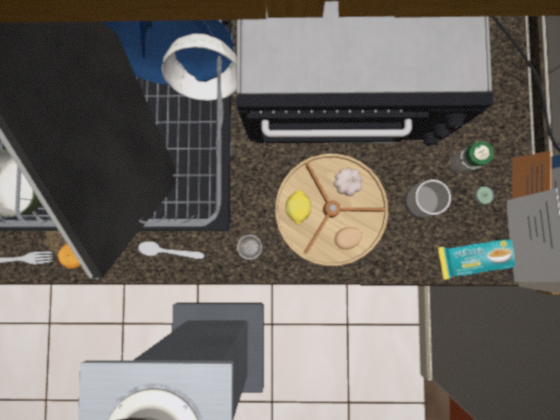

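View pics/side0.png

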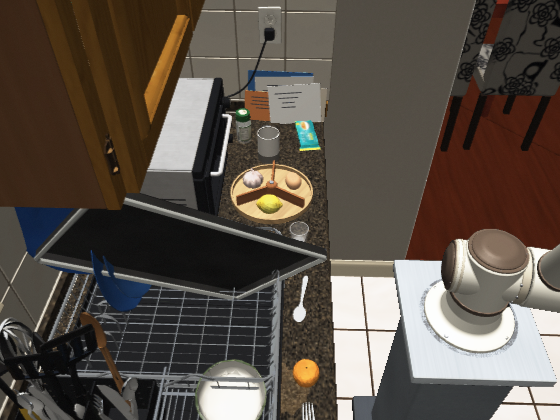

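The top view shows the tray centred near px (332,209). The garlic is at (348,181), back right. The dividers point right, back-left and front-left. The lemon is at (299,207), the egg at (348,238), the beaker at (430,198) and the glass at (250,247). A black panel stands over the rack, and I'll check its height before moving past it.

```bash
cat > h.py <<'E'
from bench import arm
import cv2, numpy as np
from scipy.spatial.transform import Rotation as R
def ray(d,u,v):
    r=R.from_quat(d["rotation"]).apply([(u-d["cx"])/d["fx"],(v-d["cy"])/d["fy"],1]); return d["xyz"],r/np.linalg.norm(r)
def plane(d,u,v,z):
    o,r=ray(d,u,v); return o+r*(z-o[2])/r[2]
def tri(d1,p1,d2,p2):
    o1,a=ray(d1,*p1);o2,b=ray(d2,*p2)
    t=np.linalg.lstsq(np.c_[a,-b],o2-o1,rcond=None)[0]
    q1=o1+a*t[0];q2=o2+b*t[1]; return (q1+q2)/2,np.linalg.norm(q1-q2)
def hsv(d): return cv2.cvtColor(d["image"],cv2.COLOR_RGB2HSV)
def big(m):
    n,l,s,c=cv2.connectedComponentsWithStats(m.astype(np.uint8)); i=1+np.argmax(s[1:,4]); return l==i,s[i],c[i]
def scene(d,pr=True):
    """tray centre, dividers, garlic from the top picture"""
    H=hsv(d); h,s,v=[H[...,i].astype(int) for i in range(3)]
    roi=np.zeros(h.shape,bool); roi[145:275,265:400]=1
    wood,st,_=big(roi&(h>8)&(h<25)&(s>60)&(v>140))
    cn=max(cv2.findContours(wood.astype(np.uint8),cv2.RETR_EXTERNAL,cv2.CHAIN_APPROX_NONE)[0],key=cv2.contourArea)
    e=cv2.fitEllipse(cv2.convexHull(cn)); c=plane(d,*e[0],38)
    out={"c":c,"ell":e}
    disc=np.zeros(h.shape,np.uint8); cv2.ellipse(disc,(e[0],(e[1][0]*.93,e[1][1]*.93),e[2]),1,-1); disc=disc>0
    g,st,gc=big(disc&(s<70)&(v>110)); out["garlic_px"]=gc,st[4]; out["garlic"]=plane(d,*gc,52)
    return out,wood,disc
E
python3 - <<'E'
from h import *
t=arm.get_image("top");s=arm.get_image("side")
o,w,disc=scene(t); print(o)
cx=o["c"]
for n,p in dict(dR=(384,209),dUL=(309,166),dLL=(307,251)).items():
    q=plane(t,*p,60)-cx; print(n,q,np.degrees(np.arctan2(q[1],q[0])))
g=o["garlic"]-cx; print("garlic",g,np.degrees(np.arctan2(g[1],g[0])),np.hypot(*g[:2]))
for n,p,z in(("beaker",(432,197),96),("glass",(250,247),62),("edge",(300,284),0)): print(n,plane(t,*p,z))
for a in((98,277),(172,175),(175,150),(100,25)):
  for b in((325,255),(235,298),(135,197),(40,262)):
    q,e=tri(t,a,s,b)
    if e<25: print(a,b,q,e)
print("handle",[tri(t,(265,132),s,(195,205)),tri(t,(410,125),s,(228,117))], plane(t,265,132,200),plane(t,410,125,200))
cv2.imwrite("pics/crop0.png",cv2.resize(t["image"][140:280,230:460,::-1],None,fx=3.4,fy=3.4,interpolation=cv2.INTER_CUBIC))
E
```

```text
{'c': array([ 467.45292232, -366.03456258,   38.        ]), 'ell': ((331.24945068359375, 209.32110595703125), (112.0946044921875, 113.22091674804688), 116.40007019042969), 'garlic_px': (array([348.13258786, 181.18210863]), np.int32(626)), 'garlic': array([ 523.29053421, -399.23995048,   52.        ])}
dR [  -1.3068773  -102.42454186   22.        ] -90.73102099393265
dUL [85.69181057 45.95252213 22.        ] 28.202584296691843
dLL [-84.54543071  50.80003224  22.        ] 148.9999938244802
garlic [ 55.83761189 -33.2053879   14.        ] -30.73900945405625 64.96488811213986
beaker [ 485.97366431 -552.11453152   96.        ]
glass [ 390.6964413  -202.35014922   62.        ]
edge [ 313.22801947 -302.72202722    0.        ]
(98, 277) (325, 255) [343.63184665  27.77077427 229.18072578] 1.778166527564148
(172, 175) (235, 298) [ 5.43193424e+02 -2.69928841e+01 -5.24012321e-01] 4.605481946923394
(100, 25) (135, 197) [706.17242208  -9.5466375  339.09192633] 2.11684026222188
handle [(array([ 634.90366975, -232.69681675,   97.33322279]), np.float64(41.3311819475915)), (array([ 595.17588758, -485.89482408,  195.16098282]), np.float64(6.8694920397242))] [ 586.6149225  -238.71803695  200.        ] [ 597.39717356 -484.94786334  200.        ]
```

View pics/crop0.png

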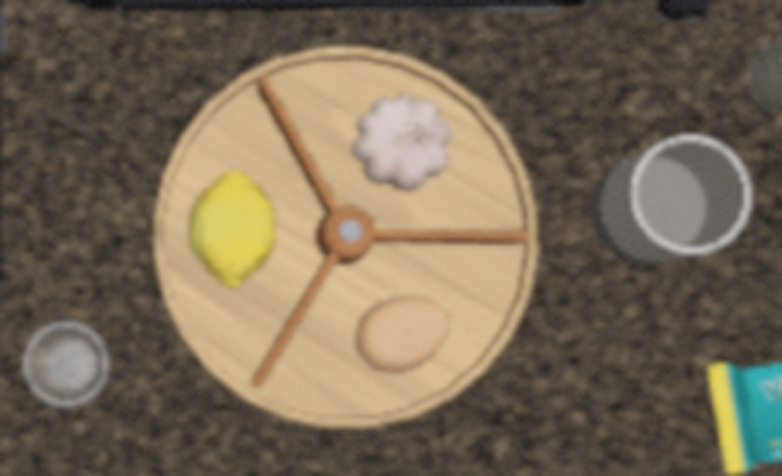

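The crop shows three clean bins, with nothing resting on a divider. The axis is at (467,-366), the right divider points along -91° and the garlic along -31°, at a radius of 65 mm as it should be. That calls for a clockwise turn of about 149°, pushing the right divider round the front. Before crossing I'll find the height of the panel's top.

Run:
```python
from h import *
t=arm.get_image("top");s=arm.get_image("side")
# border line in top: two rays span a plane; intersect side rays
for b1 in((2,140),(50,210)):
  o,a=ray(t,98,277);_,b=ray(t,*b1);n=np.cross(a,b)
  for p in((235,298),(280,276),(40,262)):
    o2,r=ray(s,*p); print(b1,p,o2+r*(n@(o-o2))/(n@r))
I=np.hstack([cv2.resize(t["image"][0:300,0:250],None,fx=1.6,fy=1.6),cv2.resize(s["image"][170:320,20:345],(400,185))[np.r_[0:185,[0]*295]]])
cv2.imwrite("pics/panel.png",I[:,:,::-1])
```

```text
(2, 140) (235, 298) [508.85293619 145.55062445 244.20302305]
(2, 140) (280, 276) [430.63857143  89.45571526 238.49209447]
(2, 140) (40, 262) [757.13938439 235.55006795 444.66909993]
(50, 210) (235, 298) [508.58374764 146.9984819  246.26041991]
(50, 210) (280, 276) [430.61109883  90.30449103 239.58939757]
(50, 210) (40, 262) [754.82848439 238.43669023 448.28509233]
```

View pics/panel.png

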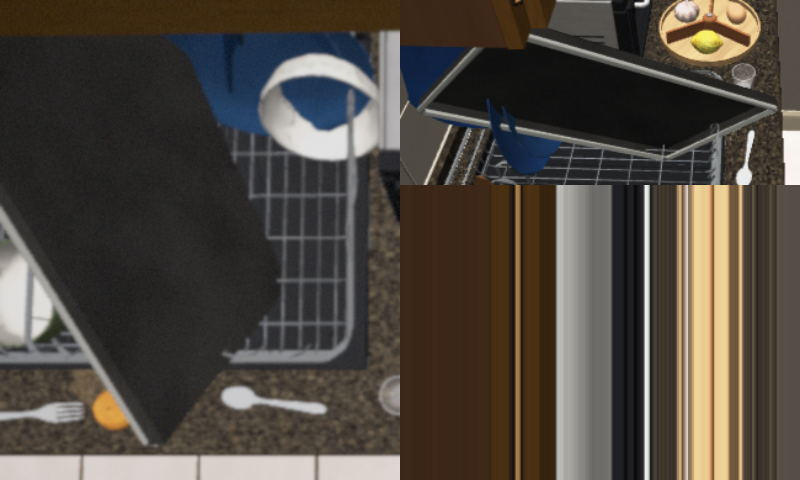

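The panel's front part reaches z of about 230–250 for x < 510, so I'll cross with the tip above z = 340 and the fingers shut.

```bash
python3 -m pendant '[[0,0,-0.04,0,0,-8.4,0],[0,0,-0.04,0,0,-8.4,0],[0,0,-0.04,0,0,-8.4,0],[0.01,0.03,0,0,0,0,0],[0.01,0.045,0,0,0,0,0],[0.01,0.045,0,0,0,0,0],[0.01,0.045,0,0,0,0,0],[0.01,0.045,0,0,0,0,0],[0.01,0.045,0,0,0,0,0],[0.01,0.045,0,0,0,0,0],[0.01,0.045,0,0,0,0,0],[0.01,0.045,0,0,0,0,0]]'
```

```text
clock: 1.5
position: [355.5, 174.3, 370.3]
ee_rot: [1.0, 0.001, 0.0, -0.0]
contact_force: [1.3, -0.4, 0.4]
gripper_width: -0.2
grasp_force: 0.0
```

```bash
python3 -m pendant '[[0.008,0.045,0,0,0,0,0],[0.008,0.045,0,0,0,0,0],[0.008,0.045,0,0,0,0,0],[0.008,0.045,0,0,0,0,0],[0.008,0.045,0,0,0,0,0],[0.012,0.045,0,0,0,0,0],[0.012,0.045,0,0,0,0,0],[0.012,0.045,0,0,0,0,0],[0.012,0.045,0,0,0,0,0],[0.012,0.045,0,0,0,0,0],[0.012,0.045,0,0,0,0,0],[0.012,0.045,0,0,0,0,0]]'
```

```text
clock: 2.7
position: [480.9, -365.6, 369.9]
ee_rot: [1.0, 0.001, 0.0, -0.0]
contact_force: [2.1, 0.2, -0.5]
gripper_width: -0.2
grasp_force: 0.0
```

```bash
python3 -m pendant '[[0,0.03,0.02,0,0,0,0],[0,0.03,0.04,0,0,0,0],[0,0.02,0.04,0,0,0,0],[0,0.01,0.04,0,0,0,0],[0,0,0.04,0,0,0,0],[0,0,0.03,0,0,0,0],[0,0,0,0,0,0,0]]'; python3 -c "from h import *;print(np.degrees(arm.read_state()['joints']))"
```

```text
clock: 3.4
position: [478.3, -451.8, 154.5]
ee_rot: [1.0, 0.0, -0.004, -0.003]
contact_force: [-0.2, 0.3, 0.5]
gripper_width: 0.0
grasp_force: 0.0
[-2.93524688e+01  2.97317397e+01 -1.29872267e+00 -9.88172357e-02
 -5.96042856e+01  1.19440530e+02]
```

```bash
python3 -m pendant '[[0.005,0.005,0,0,0,0,0],[0.005,0.003,0.02,0,0,0,0],[0,0,0.02,0,0,0,0],[0,0,0.02,0,0,0,0],[0,0,0.02,0,0,0,0],[0,0,0.01,0,0,0,0],[0,0,0,0,0,0,0],[0,0,0,0,0,0,0]]'
python3 - <<'E'
from h import *
t=arm.get_image("top"); cv2.imwrite("pics/start.png",cv2.resize(t["image"][110:280,230:480,::-1],None,fx=3,fy=3))
E
```

```text
clock: 4.2
position: [492.2, -462.3, 71.9]
ee_rot: [1.0, 0.001, 0.001, 0.001]
contact_force: [0.6, -0.5, 0.5]
gripper_width: 0.0
grasp_force: 0.0
```

View pics/start.png

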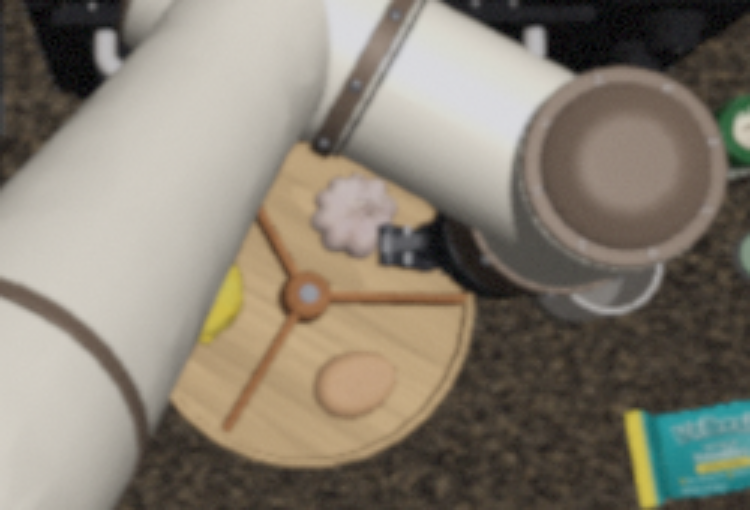

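The closed fingertip is behind the right divider (crop px ~(470,280)), clear of the garlic and above the beaker. I'll lower it 8 mm, close up to the divider, and start the arc at 2° per row.

```bash
python3 -m pendant '[[0,0,0.005,0,0,0,0],[0,0,0.003,0,0,0,0],[-0.003,0.0005,0,0,0,0,0],[-0.003,0.0005,0,0,0,0,0],[-0.003,0,0,0,0,0,0],[0,0,0,0,0,0,0],[0,0,0,0,0,0,0]]'; python3 -m pendant '[[-0.0017,0.0002,0,0,0,1,0],[-0.0034,0.0004,0,0,0,2,0],[-0.0034,0.0004,0,0,0,2,0],[-0.0034,0.0004,0,0,0,2,0],[-0.0034,0.0004,0,0,0,2,0],[-0.0034,0.0004,0,0,0,2,0],[-0.0034,0.0004,0,0,0,2,0],[-0.0034,0.0004,0,0,0,2,0]]'
python3 - <<'E'
from h import *
p=arm.read_state()["position"]-[467,-366,0]; print(np.hypot(*p[:2]),np.degrees(np.arctan2(p[1],p[0])),p[2])
t=arm.get_image("top"); cv2.imwrite("pics/p1.png",cv2.resize(t["image"][110:280,230:480,::-1],None,fx=3,fy=3))
E
```

```text
clock: 4.95
position: [481.9, -462.6, 62.2]
ee_rot: [1.0, 0.001, 0.0, 0.0]
contact_force: [0.2, -0.0, 0.5]
gripper_width: -0.1
grasp_force: 0.0
clock: 5.75
position: [456.6, -462.7, 62.1]
ee_rot: [0.991, -0.131, 0.0, 0.0]
contact_force: [0.7, 0.9, 0.9]
gripper_width: -0.5
grasp_force: 0.3
97.2720399930254 -96.1425083882415 62.114768763069065
```

View pics/p1.png

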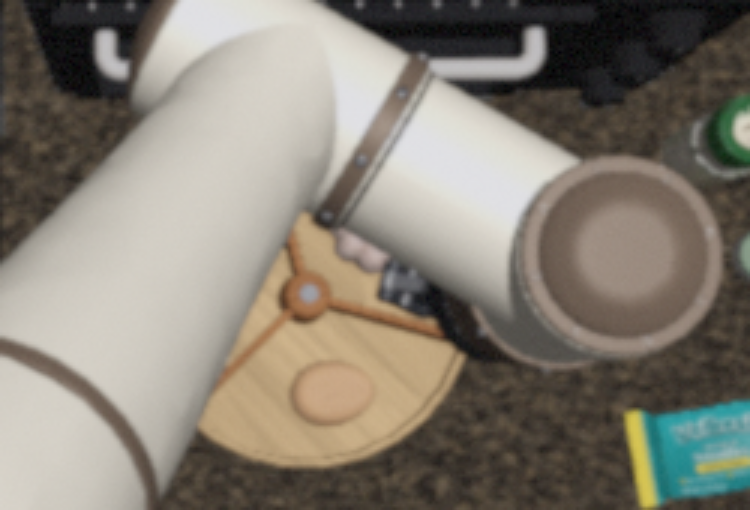

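The divider has turned about 14° with the finger behind it at r = 97 mm. The contact is light, so I'll continue.

```bash
python3 -m pendant '[[-0.0034,0.0004,0,0,0,2,0],[-0.0034,0.0004,0,0,0,2,0],[-0.0034,0.0004,0,0,0,2,0],[-0.0034,0.0004,0,0,0,2,0],[-0.0034,0.0004,0,0,0,2,0],[-0.0034,0.0004,0,0,0,2,0],[-0.0034,0.0004,0,0,0,2,0],[-0.0034,0.0004,0,0,0,2,0],[-0.0034,0.0004,0,0,0,2,0],[-0.0034,0.0004,0,0,0,2,0],[-0.0034,0.0004,0,0,0,2,0],[-0.0034,0.0004,0,0,0,2,0]]';python3 -m pendant '[[-0.0034,0.0004,0,0,0,2,0],[-0.0034,0.0004,0,0,0,2,0],[-0.0034,0.0004,0,0,0,2,0],[-0.0034,0.0004,0,0,0,2,0],[-0.0034,0.0004,0,0,0,2,0],[-0.0034,0.0004,0,0,0,2,0],[-0.0034,0.0004,0,0,0,2,0],[-0.0034,0.0004,0,0,0,2,0],[-0.0034,0.0004,0,0,0,2,0],[-0.0034,0.0004,0,0,0,2,0],[-0.0034,0.0004,0,0,0,2,0],[-0.0034,0.0004,0,0,0,2,0]]'
python3 - <<'E'
from h import *
p=arm.read_state()["position"]-[467,-366,0]; print(np.hypot(*p[:2]),np.degrees(np.arctan2(p[1],p[0])),p[2])
E
```

```text
clock: 7.0
position: [418.2, -449.4, 62.2]
ee_rot: [0.943, -0.333, 0.0, 0.0]
contact_force: [0.1, 0.1, -0.2]
gripper_width: 0.2
grasp_force: 0.3
clock: 8.2
position: [388.6, -421.5, 62.3]
ee_rot: [0.853, -0.522, 0.001, 0.0]
contact_force: [0.2, 0.3, 0.2]
gripper_width: 0.1
grasp_force: 0.3
96.08097493383752 -144.68606430214592 62.29036021176945
```

```bash
python3 -m pendant '[[-0.0034,0.0005,0,0,0,2,0],[-0.0034,0.0005,0,0,0,2,0],[-0.0034,0.0005,0,0,0,2,0],[-0.0034,0.0005,0,0,0,2,0],[-0.0034,0.0005,0,0,0,2,0],[-0.0034,0.0005,0,0,0,2,0],[-0.0034,0.0005,0,0,0,2,0],[-0.0034,0.0005,0,0,0,2,0],[-0.0034,0.0005,0,0,0,2,0],[-0.0034,0.0005,0,0,0,2,0],[-0.0034,0.0005,0,0,0,2,0],[-0.0034,0.0005,0,0,0,2,0]]';python3 -m pendant '[[-0.0034,0.0005,0,0,0,2,0],[-0.0034,0.0005,0,0,0,2,0],[-0.0034,0.0005,0,0,0,2,0],[-0.0034,0.0005,0,0,0,2,0],[-0.0034,0.0005,0,0,0,2,0],[-0.0034,0.0005,0,0,0,2,0],[-0.0034,0.0005,0,0,0,2,0],[-0.0034,0.0005,0,0,0,2,0],[-0.0034,0.0005,0,0,0,2,0],[-0.0034,0.0005,0,0,0,2,0],[-0.0034,0.0005,0,0,0,2,0],[-0.0034,0.0005,0,0,0,2,0]]'
python3 - <<'E'
from h import *
p=arm.read_state()["position"]-[467,-366,0]; print(np.hypot(*p[:2]),np.degrees(np.arctan2(p[1],p[0])),p[2],np.degrees(arm.read_state()["joints"]))
t=arm.get_image("top"); cv2.imwrite("pics/p2.png",cv2.resize(t["image"][110:280,230:480,::-1],None,fx=3,fy=3))
E
```

```text
clock: 9.4
position: [371.7, -384.3, 62.4]
ee_rot: [0.726, -0.688, 0.001, -0.0]
contact_force: [0.6, -0.1, 0.0]
gripper_width: 0.2
grasp_force: 0.2
clock: 10.6
position: [371.3, -343.3, 62.3]
ee_rot: [-0.567, 0.824, -0.001, 0.0]
contact_force: [0.4, -0.7, 0.1]
gripper_width: -0.1
grasp_force: 0.2
98.33319576445679 166.6511714112164 62.32711722311951 [-2.43256151e+01  2.35660388e+01 -2.94863045e+01  2.13945880e-02
 -3.68792938e+01  3.36142567e+00]
```

View pics/p2.png

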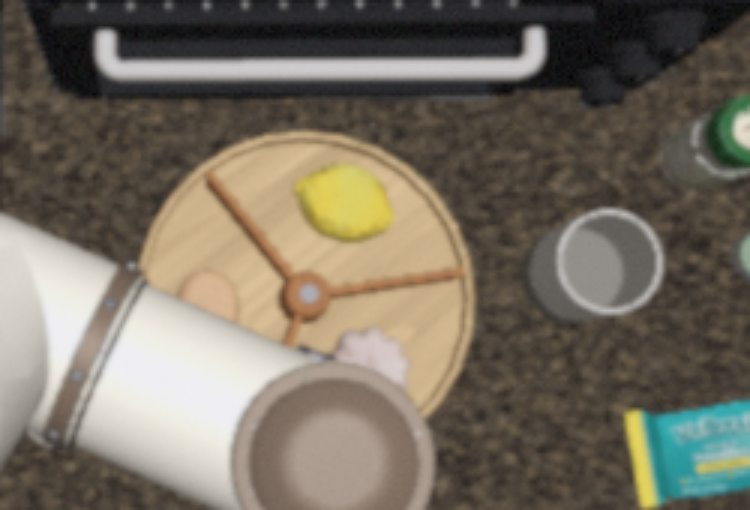

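The garlic (crop px 370,360) is coming round to the front, and about 38° remain.

```bash
python3 -m pendant '[[-0.0034,0.0004,0,0,0,2,0],[-0.0034,0.0004,0,0,0,2,0],[-0.0034,0.0004,0,0,0,2,0],[-0.0034,0.0004,0,0,0,2,0],[-0.0034,0.0004,0,0,0,2,0],[-0.0034,0.0004,0,0,0,2,0],[-0.0034,0.0004,0,0,0,2,0],[-0.0034,0.0004,0,0,0,2,0],[-0.0034,0.0004,0,0,0,2,0],[-0.0034,0.0004,0,0,0,2,0],[-0.0034,0.0004,0,0,0,2,0],[-0.0034,0.0004,0,0,0,2,0]]';python3 -m pendant '[[-0.0034,0.0004,0,0,0,2,0],[-0.0034,0.0004,0,0,0,2,0],[-0.0034,0.0004,0,0,0,2,0],[-0.0026,0.0003,0,0,0,1.5,0],[-0.0017,0.0002,0,0,0,1,0],[-0.0017,0.0002,0,0,0,1,0],[-0.0009,0.0001,0,0,0,0.5,0],[-0.0009,0.0001,0,0,0,0.5,0],[0,0,0,0,0,0,0],[0,0,0,0,0,0,0]]'
cat > m.py <<'E'
from h import *
import sys
s=arm.read_state();p=s["position"]-[467,-366,0]; print(np.hypot(*p[:2]),np.degrees(np.arctan2(p[1],p[0])),p[2])
t=arm.get_image("top"); cv2.imwrite(f"pics/{sys.argv[1]}.png",cv2.resize(t["image"][110:280,230:480,::-1],None,fx=3,fy=3,interpolation=cv2.INTER_CUBIC))
h,S,v=[hsv(t)[...,i].astype(int) for i in range(3)]
# dark-wood pixels on the dividers' tops, by angle about the axis, z=60
m=(h<14)&(S>110)&(v>50)&(v<175); m[:145]=0;m[275:]=0
q=np.array([plane(t,x,y,60) for y,x in np.argwhere(m)])[:,:2]-[467,-366]
r=np.hypot(*q.T);a=np.degrees(np.arctan2(q[:,1],q[:,0]))[(r>35)&(r<100)]
H,_=np.histogram(a,np.arange(-180,181,5)); print([(int(-180+5*i),int(n)) for i,n in enumerate(H) if n>4])
c=a[np.argmax(H)*0:]; 
z=np.exp(3j*np.radians(a)).mean(); print("divider phase mod 120",np.degrees(np.angle(z))/3,abs(z))
E
python3 m.py p3
```

```text
clock: 11.85
position: [388.3, -306.3, 62.2]
ee_rot: [-0.383, 0.924, -0.0, -0.0]
contact_force: [-0.9, -0.2, -0.5]
gripper_width: -0.2
grasp_force: 0.2
clock: 12.85
position: [400.6, -293.0, 62.0]
ee_rot: [-0.298, 0.955, -0.0, 0.0]
contact_force: [0.8, 0.4, -0.2]
gripper_width: -0.1
grasp_force: 0.0
98.68490748040082 132.28720294010037 62.02859176277711
[(-120, 50), (-115, 25), (5, 50)]
divider phase mod 120 5.25843666703222 0.995388008349111
```

View pics/p3.png

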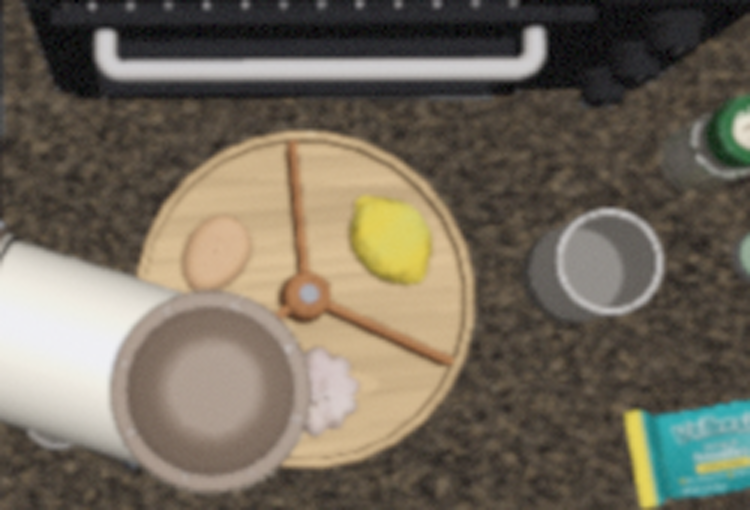

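The dividers measure 5.3° short, so I'll push 5° more.

```bash
python3 -m pendant '[[-0.0017,0.0002,0,0,0,1,0],[-0.0017,0.0002,0,0,0,1,0],[-0.0017,0.0002,0,0,0,1,0],[-0.0017,0.0002,0,0,0,1,0],[-0.0009,0.0001,0,0,0,0.5,0],[-0.0009,0.0001,0,0,0,0.5,0],[0,0,0,0,0,0,0],[0,0,0,0,0,0,0]]';python3 m.py p4
```

```text
clock: 13.7
position: [407.4, -287.5, 62.1]
ee_rot: [-0.256, 0.967, -0.0, 0.0]
contact_force: [-0.3, 0.4, 0.3]
gripper_width: 0.2
grasp_force: 0.0
98.56600393518875 127.20931532529717 62.06376233927402
[(-125, 53), (-120, 16), (-5, 6), (0, 43)]
divider phase mod 120 0.10487131216004762 0.9952115910340084
```

Phase is now 0.1°. I'll back off slightly, rise, and step aside to check the garlic.

```bash
python3 -m pendant '[[0.002,0,0,0,0,0,0],[0.003,0,0,0,0,0,0],[0,0,-0.02,0,0,0,0],[0,0,-0.03,0,0,0,0],[0,0,-0.04,0,0,0,0],[0,0.02,-0.03,0,0,0,0],[0,0.03,0,0,0,0,0],[0,0.03,0,0,0,0,0],[0,0.03,0,0,0,0,0],[0,0.02,0,0,0,0,0],[0,0,0,0,0,0,0]]';python3 m.py p5
python3 - <<'E'
from h import *
t=arm.get_image("top"); o,_,_=scene(t); print(o)
g=o["garlic"]-o["c"]; print(np.degrees(np.arctan2(g[1],g[0])),np.hypot(*g[:2]))
for n,p,z in(("beaker",(432,197),96),("glass",(250,247),62)): print(n,plane(t,*p,z))
s=arm.get_image("side");h,S,v=[hsv(s)[...,i].astype(int) for i in range(3)]
m=(S<70)&(v>110);m[:160]=0;m[225:]=0;m[:,:235]=0;m[:,305:]=0
_,st,c=big(m);print(st,c,tri(t,o["garlic_px"][0],s,c))
E
```

```text
clock: 14.85
position: [336.9, -175.8, 182.1]
ee_rot: [-0.257, 0.967, 0.0, 0.0]
contact_force: [-0.6, -1.3, -0.3]
gripper_width: -0.0
grasp_force: 0.0
230.42636512675074 124.38280211247582 182.13299281486707
[(-125, 56), (-120, 25), (-5, 10), (0, 41), (115, 19)]
divider phase mod 120 -0.09117337705771894 0.9962402820120878
{'c': array([ 467.35800935, -366.17210617,   38.        ]), 'ell': ((331.3174133300781, 209.36734008789062), (111.84963989257812, 112.94349670410156), 113.60487365722656), 'garlic_px': (array([332.29641186, 240.11700468]), np.int32(641)), 'garlic': array([ 404.52534109, -366.168608  ,   52.        ])}
179.9968100941969 62.83266835393732
beaker [ 485.97366431 -552.11453152   96.        ]
glass [ 390.6964413  -202.35014922   62.        ]
[285 179  20  16 241] [294.30290456 186.74273859] (array([ 405.26894409, -366.29687221,   50.8598821 ]), np.float64(1.456294023050856))
```

View pics/p5.png

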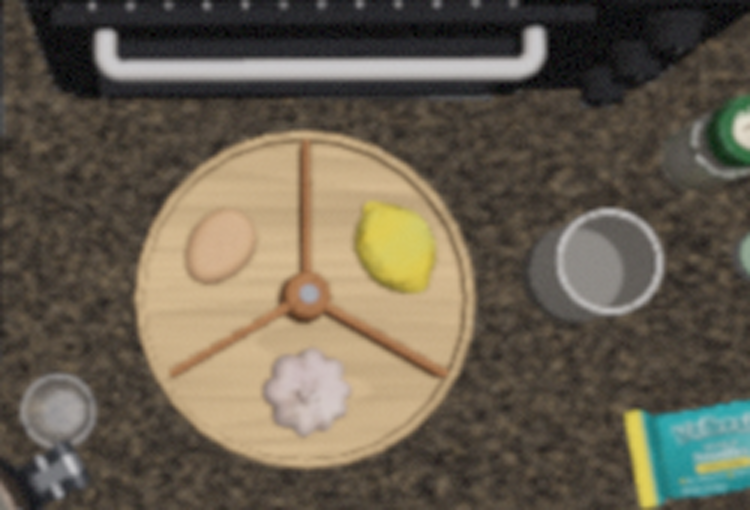

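The garlic stands squarely at the front, at 180.0° and r = 63 mm (both cameras agree). The beaker and glass haven't moved. Next I'll move over it.

```bash
python3 -m pendant '[[0.004,-0.02,0,0,0,0,0],[0.006,-0.035,0,0,0,0,0],[0.007,-0.04,0,0,0,0,0],[0.007,-0.04,0,0,0,0,0],[0.006,-0.034,0,0,0,0,0],[0.004,-0.02,0,0,0,0,0],[0.002,-0.01,0,0,0,0,0],[0,0,0.015,0,0,0,0],[0,0,0.015,0,0,0,0],[0,0,0.01,0,0,0,0],[0,0,0,0,0,0,0],[0,0,0,0,0,0,0]]'
python3 - <<'E'
from h import *
s=arm.read_state();M=R.from_quat(s["ee_rot"]);print(s["position"],M.inv().apply(np.array([404.5,-366.2,132])-s["position"]),M.apply([0,0,1]))
E
```

```text
clock: 16.2
position: [405.8, -367.8, 142.2]
ee_rot: [-0.256, 0.967, -0.0, -0.0]
contact_force: [-0.2, -0.1, -0.1]
gripper_width: 0.3
grasp_force: 0.0
[ 405.80101748 -367.84403503  142.22009533] [ 0.31590243  2.07463651 10.21968372] [-5.18497100e-05 -2.91129027e-04 -9.99999956e-01]
```

```bash
python3 -m pendant '[[0,0.001,0.004,0,0,0,0],[0,0.001,0.004,0,0,0,0],[0,0,0,0,0,0,0],[0,0,0,0,0,0,0],[0,0,0,0,0,0,0],[0,0,0,0,0,0,0],[0,0,0,0,0,0,0],[0,0,0,0,0,0,0],[0,0,0,0,0,0,0],[0,0,0,0,0,0,0],[0,0,0,0,0,0,0],[0,0,0,0,0,0,0]]';python3 -m pendant '[[0,0,0,0,0,0,0],[0,0,0,0,0,0,0],[0,0,0,0,0,0,0],[0,0,0,0,0,0,0],[0,0,0,0,0,0,0],[0,0,0,0,0,0,0],[0,0,0,0,0,0,0],[0,0,0,0,0,0,0],[0,0,0,0,0,0,0],[0,0,0,0,0,0,0],[0,0,0,0,0,0,0],[0,0,0,0,0,0,0]]';python3 -m pendant '[[0,0,0,0,0,0,0],[0,0,0,0,0,0,0],[0,0,0,0,0,0,0],[0,0,0,0,0,0,0],[0,0,0,0,0,0,0],[0,0,0,0,0,0,0],[0,0,0,0,0,0,0],[0,0,0,0,0,0,0]]'
python3 - <<'E'
from h import *
s=arm.get_image("side");cv2.imwrite("pics/fin.png",cv2.resize(s["image"][100:270,190:350,::-1],None,fx=3.5,fy=3.5,interpolation=cv2.INTER_CUBIC))
E
python3 m.py p6
```

```text
clock: 17.4
position: [404.6, -366.0, 134.0]
ee_rot: [-0.256, 0.967, 0.0, -0.0]
contact_force: [-0.4, -0.4, -0.3]
gripper_width: -0.1
grasp_force: 0.0
clock: 18.6
position: [404.6, -366.0, 134.0]
ee_rot: [-0.256, 0.967, -0.0, 0.0]
contact_force: [0.2, -0.1, 0.8]
gripper_width: -0.1
grasp_force: 0.0
clock: 19.4
position: [404.6, -366.0, 134.0]
ee_rot: [-0.256, 0.967, -0.0, 0.0]
contact_force: [-0.1, 0.6, -0.2]
gripper_width: 0.3
grasp_force: 0.0
62.36247602492827 179.98943304640395 134.02049414063666
[(-5, 8), (0, 33)]
divider phase mod 120 1.2915585728992474 0.9983152189598024
```

View pics/fin.png

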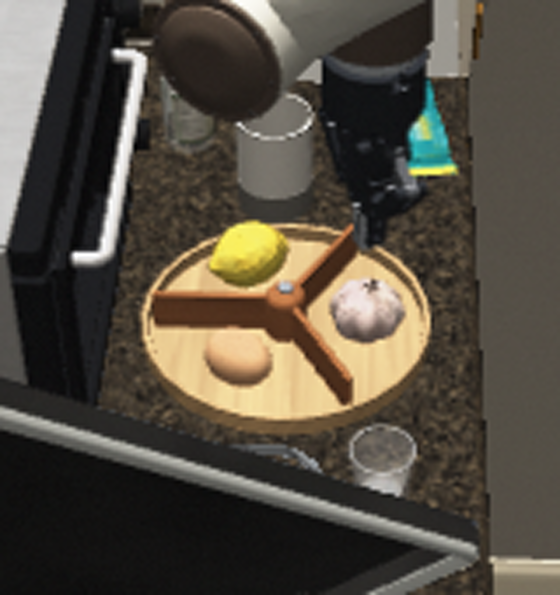

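The picture shows the closed fingertip (crop px 370,240) above the garlic's stalk (372,285) without touching it, and it has held there for over 2 s.

```bash
python3 -c "
from bench import arm
print(arm.job_done())"
```

```text
the job is handed in; nothing more can be done
None
```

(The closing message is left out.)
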